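# Refit the blade of a blast gate

## Robot

A 6-joint arm with a two-finger parallel gripper is mounted at the origin on the work surface. World frame = base frame: x ahead of the robot, y to its left, z up, the work surface at z = 0. Lengths are in m, angles in degrees, forces in N, time in s.
With the tool pointing down it reaches from about 0.35 to 0.875 m from the base axis. Payload 4.2 kg.
Tool frame: the origin (TCP) lies midway between the tips of the shut fingers; the grasp point (between the pads) lies 19 mm behind it; z points along the fingers, y is the line along which they close (so a half turn about z gives the same grasp; the last joint's range is limited). The gripper opens to 87 mm and grips with 3 to 60 N. Pads are 19 mm wide; open, the fingers measure 117 mm over their backs; the gripper's body (75 mm by 190 mm) begins 51 mm behind the grasp point.
Start: joints at [-58.235, 22.042, 0.453, 0, -68.411, -14.817], TCP at [0.182, -0.598, 0.197] pointing down, gripper open.
Joint ranges: [-179.83, 179.83], [-69.29, 118.12], [-61.27, 80.66], [-181.25, 117.63], [-171.15, -9.14], [-177.46, 177.46]. Speed limits (degrees/s): [159.86, 159.86, 180, 180, 180, 180].

## Interface

Orientations are given as [roll, pitch, yaw] about the fixed x, y, z axes, in that order (R = Rz(yaw) Ry(pitch) Rx(roll)).
In Python, from workcell import env gives the robot as it stands. The module is installed in compiled form; this text tells all that it offers. Calls block until the motion is done:
- env.goto(position, orientation): joint-space move of the TCP to a pose.
- env.move_straight(position, rotation=None, rate=0.15, force_limit=None): straight line of the TCP; rotation=None keeps the orientation; rate is the mean speed in m/s. With force_limit (N) it stops when the force on the tool has changed by that much, and returns True; else False.
- env.set_joints(angles): joint-space move.
- env.gripper_to(opening, grasp_force=None): opening from 0.0 (shut) to 1.0 (fully open); grasp_force is the grip in N (None keeps the last); returns when the fingers have stopped.
- env.dwell(seconds).
- env.inverse_kinematics(position, orientation): joint angles nearest the present ones, or None.
- env.read_state(): the state.
- env.grab_frame(name): name is "side" or "top"; returns a dict with "image" (400x640x3 uint8, blue, green, red), "fx", "fy", "cx", "cy" (pixels), "position" and "orientation" of the camera in the world. Camera axes: x right, y up, looking along -z (the intrinsics and any distortion apply to the point x, -y, -z); pixel columns grow to the right and rows downward; lengths in m; the calibration is good to about 2 mm. A picture is of the moment at which its call begins. There is no depth.
A pose or a line that the arm cannot do raises env.Unreachable and nothing moves.
- env.close_job(): hands the job in; it is judged then, once.
Trained networks look in a picture, given as the dict that the camera call returned (one of the last four; its "shot" number tells which), for a name from the list of things; names that differ only in an ending like _2 or _b are one class to them, and where a whole thing is asked for, a point or a joint stands for the part that bears it (a point fixed in the world has none). Each returns a list of dicts, best first, with "score" (0 to 1); they miss things now and then, are a little off and sometimes report something else, mostly with a low value. They report only what shows in the picture. A call takes as long as a camera call.
- env.search_frame(picture, thing): "xyz" ([x, y, z] in m, in world coordinates, good to about 4 mm: the middle of the surface that is visible of it).
- env.trace(picture, thing): "mask" (400x640 bool, what is visible of it).
The state is a dict: "clock": time; "joint_positions": joint angles; "qvel": joint speeds; "joint_torque": joint torques, N m; "position": TCP position; "tool_rot": TCP orientation; "force": force on the tool from outside, world axes, zero at the start; "wrist_torque": the same for the moment, N m; "opening": opening from 0.0 (shut) to 1.0 (fully open); "finger_force": force on a finger pad.
Only numpy, scipy, OpenCV 4.12 (cv2) and the standard library are available. Lean on these libraries where they do the work, as an engineer would, in place of code of your own. Each camera call takes 0.05 s, during which the arm holds its last target. There are 200 camera calls.

## Task

The blade of the blast gate on the bench's suction branch was taken out for cleaning. Take the middle-sized blade, the one that fits, out of the wooden rack, feel with its foot for the slot in the gate's mouth and push it down through the slot, past the spring brake, until its grip sits on the mouth, and let go; the gate sits on thin duct, so never push with more than about 30 N. Leave the other two blades, the tin, the jar and the brush where they are.

Things in the scene. Friction and masses are not known exactly. Their poses are not given: they have to be found in the camera images.
- blade: The blade to fit: aluminium plate 88 mm wide, 5 mm thick, 104 mm tall, lower corners rounded 12 mm, about 0.16 kg. It stands upright in one of the rack's three grooves. Origin: middle of the lower edge; x along the width, y through the thickness, z up.
- grip (a point): Point to pinch on the blade's black moulded grip, which sits on the plate's top edge: 56 mm wide (x), 14 mm thick (y, pinch across this), 34 mm tall, from 104 to 138 mm above the foot. This point is 24 mm above the grip's underside, so fingertips stay clear of the mouth flange.
- duct: Fixed suction branch on the bench: galvanised duct of 80 mm diameter along its y, axis 70 mm over the bench, bell mouth at +y, elbow into the bench at -y. About its middle stands the grey blast gate, an upright housing 116 mm wide (x), 31 mm thick (y), with a flat flange on top. Origin: on the bench under the middle of the branch; z up.
- mouth (a point): Where the middle of the gate's slot would be, level with the flange top 130 mm over the bench, if the gate stood hard against the bead round the duct; axes as for duct. It stands short of it: gate and slot are 2.5 to 22.5 mm from here towards +y (x and z are true), which no pose shows. Flange 124 (x) by 62 mm (y), flat. Slot 91 mm long (x), 6.5 mm wide (y), straight down, square edges.
- bore (a point): Point on the duct's axis, 70 mm over the bench, under the middle of the branch. A blade that is home has its foot 26 mm over the bench, its grip on the flange. About 28 mm below the mouth a rounded spring shoe in the slot's +y wall brakes the blade: from there it takes about 5 to 15 N of push, and it stays where it is left.
- rack: Fixed wooden rack for the blades, 130 mm (x) by 236 mm (y), 40 mm tall, with three grooves along x at y = -80, 0 and 80 mm, 8 mm wide, floor at z = 12 mm. Origin: middle of its underside; z up.
- blade_wide: Another gate's blade, the same but 112 mm wide and 124 mm tall under the same grip; stays in its groove. Origin and axes as for blade.
- blade_narrow: Another gate's blade, the same but 66 mm wide and 84 mm tall under the same grip; stays in its groove. Origin and axes as for blade.
- tin: Flat dark polish tin, 80 mm across, 24 mm tall, in front of the duct. Origin: middle of its underside.
- jar: Amber glass jar of cream with a black cap, 54 mm across, 62 mm tall, behind the duct. Origin: middle of its underside.
- brush: Wooden polishing brush, bristles down, 150 mm long (x), 46 mm wide, 42 mm tall, in front of the rack. Origin: middle of its underside.

How it is judged:
By the outcome, as a careful person would: the job done as asked, in the order asked, and still so for the second after the job is handed in, with the robot touching nothing.
It also fails if it takes over 58 s, if anything falls off the work surface, if the arm or the gripper's body presses on something with over 40 N, if the wrist force passes 120 N, or if a joint passes its speed limit or range.

## Working session

There is one attempt and no reset: what is moved stays moved. The work goes in short steps, each a Python script; the robot and the scene stay as the last script left them, time stands still between calls to the robot, and variables do not carry over. Pictures are saved under pics/ and viewed, at most 10 in all, crops included, and the job is handed in when it is done.

```bash
mkdir -p pics
python3 - <<'E'
from workcell import env
import cv2,numpy as np
np.set_printoptions(precision=4,suppress=True)
s=env.read_state();print(s['clock'],s['tool_rot'],s['position'],s['force'])
for c in('side','top'):
    f=env.grab_frame(c);cv2.imwrite(f'pics/{c}0.png',f['image'])
    print(c,{k:v for k,v in f.items() if k!='image'})
    for t in('blade','grip','blade_wide','blade_narrow','duct','rack','tin','jar','brush'):
        for r in env.search_frame(f,t)[:4]:print(t,np.array(r['xyz']),round(r['score'],2))
E
```

```text
0.0 [ 179.8712   -0.0068 -163.062 ] [ 0.182  -0.5972  0.1963] [-0.595  -0.1943  0.8065]
side {'fx': 364.38667456468704, 'fy': 364.38667456468704, 'cx': 317.01344093226135, 'cy': 197.4389496609314, 'position': array([0.1595, 0.4353, 0.8639]), 'orientation': array([  38.1217,   -0.6126, -141.2203]), 'shot': 1}
blade [0.4593 0.3017 0.121 ] 0.63
grip [0.4575 0.306  0.1232] 0.93
blade_wide [0.4601 0.2245 0.1109] 0.89
blade_narrow [0.4701 0.1458 0.103 ] 0.93
duct [ 0.5167 -0.1822  0.0995] 0.62
rack [0.451  0.2505 0.0419] 0.55
tin [ 0.3972 -0.2944  0.0264] 0.61
jar [ 0.6335 -0.207   0.0545] 0.64
brush [0.3572 0.2441 0.0458] 0.58
top {'fx': 362.29194699241833, 'fy': 362.29194699241833, 'cx': 325.00146201980095, 'cy': 198.1464357761211, 'position': array([ 0.3694, -0.0331,  1.0519]), 'orientation': array([  8.5193,  -0.5545, -88.9817]), 'shot': 2}
blade [0.4695 0.3017 0.1015] 0.8
grip [0.4695 0.3013 0.0986] 0.61
blade_wide [0.4587 0.2193 0.1103] 0.8
blade_narrow [0.4755 0.1383 0.1259] 0.54
duct [ 0.5256 -0.2211  0.1086] 0.72
rack [0.4644 0.1924 0.0386] 0.92
jar [ 0.5239 -0.2236  0.1085] 0.72
jar [ 0.6372 -0.2224  0.0608] 0.56
brush [0.3633 0.2346 0.0411] 0.67
```

View pics/side0.png

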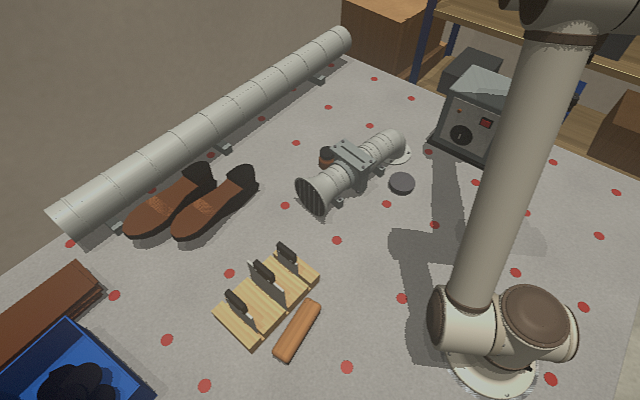

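View pics/top0.png

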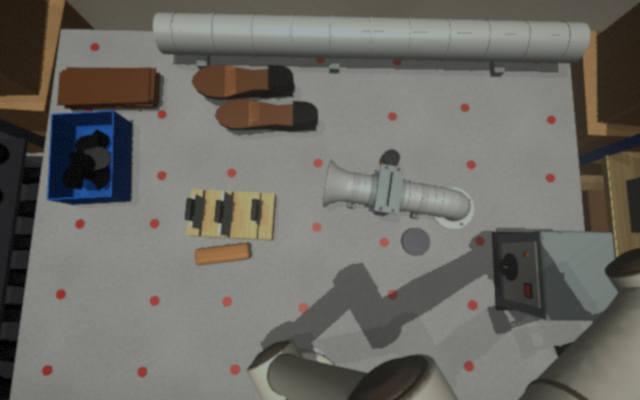

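The side picture shows the rack grips at about (237,297), (263,270) and (287,248), and the gate at (350,155). The top picture shows the gate at (390,190), slightly rotated. I'll zoom in to tell the blades apart and find the slot.

Run:
```python
import cv2,numpy as np
a=cv2.imread('pics/side0.png');b=cv2.imread('pics/top0.png')
def c(i,x,y):return cv2.resize(i[y:y+75,x:x+100],(400,300),interpolation=cv2.INTER_CUBIC)
def d(i,x,y):return cv2.resize(i[y:y+112,x:x+150],(400,300),interpolation=cv2.INTER_CUBIC)
cv2.imwrite('pics/z1.png',np.vstack([np.hstack([d(a,210,230),c(b,180,175)]),np.hstack([d(a,285,110),d(b,320,135)])]))
```

```text
(no output)
```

View pics/z1.png

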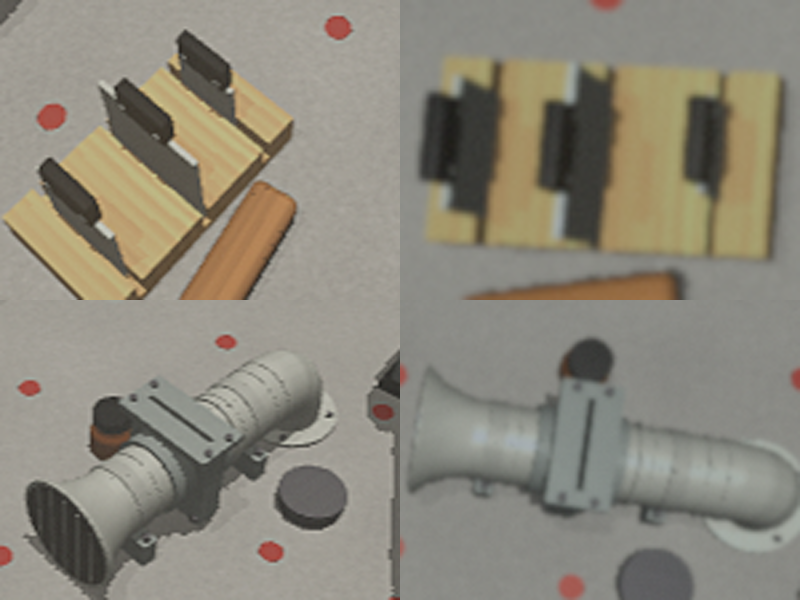

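The plate at y≈0.30 (left in the top crop) is the middle-sized one, and the slot shows as a dark line on the flange. Next I'll rectify both views onto the known heights and measure.

```bash
cat > h.py <<'E'
import cv2,numpy as np
from scipy.spatial.transform import Rotation as R
np.set_printoptions(precision=4,suppress=True)
def proj(f,P):
    q=(np.atleast_2d(P)-f['position'])@R.from_euler('xyz',f['orientation'],degrees=True).as_matrix()
    return np.c_[f['cx']+f['fx']*q[:,0]/-q[:,2],f['cy']+f['fy']*-q[:,1]/-q[:,2]]
def rect(f,x0,y0,z,w,h,s=4000,yaw=0):
    """metric view of plane z centred (x0,y0): column=+x', row=-y' , s px/m"""
    c,n=np.cos(np.radians(yaw)),np.sin(np.radians(yaw))
    uv=np.float32([[0,0],[w,0],[w,h],[0,h]]);d=(uv-[w/2,h/2])/s*[1,-1]
    P=np.c_[x0+c*d[:,0]-n*d[:,1],y0+n*d[:,0]+c*d[:,1],np.full(4,z)]
    H=cv2.getPerspectiveTransform(np.float32(proj(f,P)),uv)
    return cv2.warpPerspective(f['image'],H,(w,h),flags=cv2.INTER_CUBIC)
E
python3 - <<'E'
from workcell import env
from h import *
rows=[]
for c in('side','top'):
    f=env.grab_frame(c)
    m=env.trace(f,'rack')[0]['mask'];g=dict(f);g['image']=m.astype(np.uint8)*255
    r=rect(g,.46,.22,.04,400,600,1500);n=np.argwhere(r>127)[:,::-1].astype(np.float32)
    print(c,'rack rect',cv2.minAreaRect(n),'px/1500')
    A=rect(f,.53,-.2,.13,400,300,2500,0);G=rect(f,.46,.30,.15,400,300,2500,0)
    for I in(A,G):
        for k in range(0,400,50):cv2.line(I,(k,0),(k,5),(0,0,255),1)
        for k in range(0,300,50):cv2.line(I,(0,k),(5,k),(0,0,255),1)
    rows.append(np.hstack([A,G]))
    # slot: dark pixels inside the flange
    gr=cv2.GaussianBlur(cv2.cvtColor(rect(f,.53,-.2,.13,400,300,2500),cv2.COLOR_BGR2GRAY),(0,0),2)
    np.save(f'pics/{c}.npy',gr)
cv2.imwrite('pics/z2.png',np.vstack(rows))
E
```

```text
side rack rect ((210.0677490234375, 291.5680236816406), (222.97476196289062, 363.64068603515625), 1.5174140930175781) px/1500
top rack rect ((216.6975555419922, 300.2582092285156), (203.2403106689453, 366.140625), 2.38594388961792) px/1500
```

View pics/z2.png

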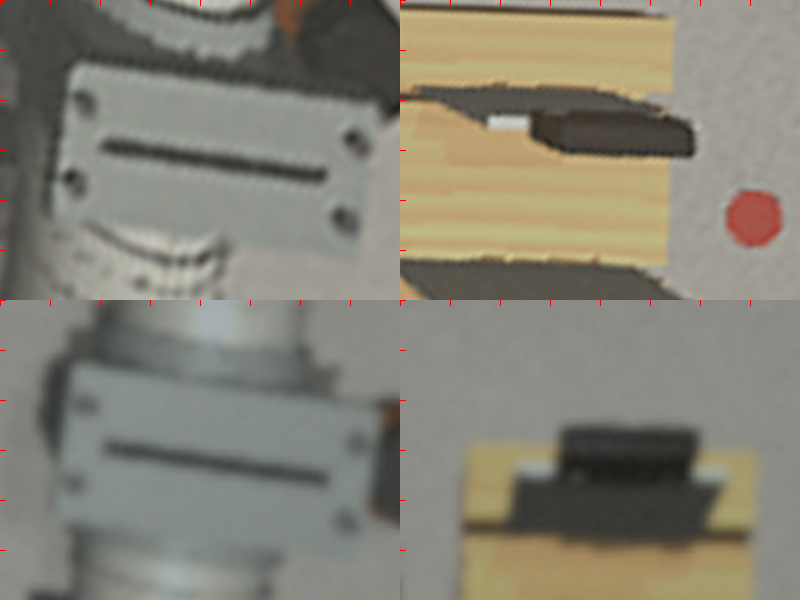

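The slot is clear in both views: from (102,147) to (326,177) in the side view and (104,147) to (328,179) in the top view. The grip's top face is centred near x≈0.471, y≈0.303, and the rack yaw is about -2°. I'll fit the slot and then grasp.

Run:
```python
from workcell import env
from h import *
for c in('side','top'):
    g=np.load(f'pics/{c}.npy')[110:215,90:345]
    n,l,st,_=cv2.connectedComponentsWithStats((g<105).astype(np.uint8))
    i=max(range(1,n),key=lambda k:st[k,2] if st[k,0]>0 else 0)
    p=np.argwhere(l==i)[:,::-1].astype(np.float32)+[90,110]
    r=cv2.minAreaRect(p.astype(np.float32));b=cv2.fitLine(p.astype(np.float32),cv2.DIST_L2,0,.01,.01).ravel()
    print(c,'slot centre',.53+(r[0][0]-199.5)/2500,-.2-(r[0][1]-149.5)/2500,'size mm',np.array(r[1])/2.5,'yaw',-np.degrees(np.arctan2(b[1],b[0])),'mean',.53+(p[:,0].mean()-199.5)/2500,-.2-(p[:,1].mean()-149.5)/2500)
for nm,p,y in(('g',[.4708,.303,.121],-1.9),('p',[.529,-.205,.3],-7.8)):
    for o in(0,180):print(nm,o,env.inverse_kinematics(p,[180,0,y+o]))
```

```text
side slot centre 0.5357480041503907 -0.20456400146484377 size mm [90.5097  6.6185] yaw -8.181581 mean 0.5359437782464598 -0.20458505573968064
top slot centre 0.5367760009765625 -0.20556799926757813 size mm [89.548   7.2973] yaw -8.3645525 mean 0.5377180910099889 -0.20561043285238625
g 0 [ 49.3487  19.6318 -15.0647   0.     -55.3035  38.7513]
g 180 [  49.3487   19.6318  -15.0647   -0.      -55.3035 -141.2487]
p 0 [ -4.8227  13.303    2.5386   0.     -79.2356  87.0227]
p 180 [ -4.8227  13.303    2.5386  -0.     -79.2356 -92.9773]
```

Run:
```python
from workcell import env
from h import *
o=[180,0,-1.9]
env.goto([.4708,.303,.24],o)
env.gripper_to(.5)
print(env.move_straight([.4708,.303,.122],rate=.12,force_limit=8),env.read_state()['position'])
env.gripper_to(0,50)
s=env.read_state();print(s['clock'],s['opening'],s['finger_force'],s['force'],s['wrist_torque'])
```

```text
False [0.4713 0.3034 0.1228]
7.2917 0.14082551791635528 50.00066936016083 [ 0.1796 -0.647  -0.0682] [-0.0594  0.1849  0.0166]
```

Run:
```python
from workcell import env
from h import *
print(env.move_straight([.4713,.3034,.33],rate=.15,force_limit=15))
s=env.read_state();print(s['force'],s['opening'],s['wrist_torque'])
env.goto([.5362,-.205,.31],[180,0,-8.2])
env.move_straight([.5362,-.205,.256],rate=.1)
env.dwell(.3)
s=env.read_state();print(s['clock'],s['position'],s['tool_rot'],s['force'],s['opening'],s['wrist_torque'])
out=[]
for c in('side','top'):
    f=env.grab_frame(c);cv2.imwrite(f'pics/{c}1.png',f['image'])
    p=proj(f,[.5362,-.205,.16])[0].astype(int);print(c,p)
    x,y=p-[65,62];x=max(x,0);y=max(y,0)
    out.append(cv2.resize(f['image'][y:y+130,x:x+130],(400,400),interpolation=cv2.INTER_CUBIC))
cv2.imwrite('pics/z3.png',np.hstack(out))
```

```text
False
[ 0.2085 -1.1557 -1.7868] 0.14303944997156343 [-0.1752  0.1444  0.0714]
11.675 [ 0.5364 -0.2051  0.2565] [-179.9982   -0.06     -8.2018] [-0.4581 -0.3795 -1.1312] 0.14016713494726066 [-0.0581  0.1866 -0.0718]
side [353 145]
top [391 186]
```

View pics/z3.png

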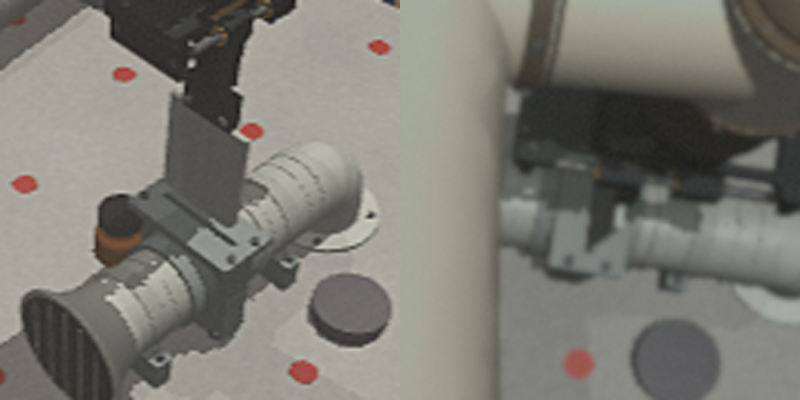

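The side view shows the held plate above the slot; the top view is blocked by the arm. I'll rectify the side view onto the blade's face to measure its x offset and tilt in the grip.

```bash
cat >> h.py <<'E'
def face(f,c,yaw,w,h,s,off=.0025):
    a=np.radians(yaw);ex=np.array([np.cos(a),np.sin(a),0]);ey=np.array([-np.sin(a),np.cos(a),0])
    uv=np.float32([[0,0],[w,0],[w,h],[0,h]]);d=(uv-[w/2,h/2])/s
    P=np.array(c)+off*ey+d[:,:1]*ex-d[:,1:]*np.array([0,0,1])
    return cv2.warpPerspective(f['image'],cv2.getPerspectiveTransform(np.float32(proj(f,P)),uv),(w,h),flags=cv2.INTER_CUBIC)
E
python3 - <<'E'
from workcell import env
from h import *
f=env.grab_frame('side');p=env.read_state()['position']
I=face(f,[p[0],p[1],.2],-8.2,600,600,4000)
for k in range(0,600,50):cv2.line(I,(k,0),(k,8),(0,0,255),1);cv2.line(I,(0,k),(8,k),(0,0,255),1)
cv2.imwrite('pics/z4.png',I)
m=env.trace(f,'blade')
for r in m[:2]:
    g=dict(f);g['image']=r['mask'].astype(np.uint8)*255
    q=face(g,[p[0],p[1],.2],-8.2,600,600,4000)>127
    print(r['score'],[(k,np.flatnonzero(q[k])[[0,-1]]) for k in range(150,450,30) if q[k].any()])
E
```

```text
0.63 [(150, array([ 0, 52])), (180, array([ 0, 75])), (210, array([ 0, 98])), (240, array([  0, 112])), (270, array([  0, 119])), (300, array([  0, 116])), (330, array([  0, 124])), (360, array([  0, 121])), (390, array([  0, 116])), (420, array([  0, 125]))]
0.57 [(150, array([113, 468])), (180, array([108, 474])), (210, array([106, 477])), (240, array([113, 459])), (270, array([107, 465])), (300, array([109, 469])), (330, array([112, 472])), (360, array([107, 479])), (390, array([118, 476])), (420, array([112, 473]))]
```

View pics/z4.png

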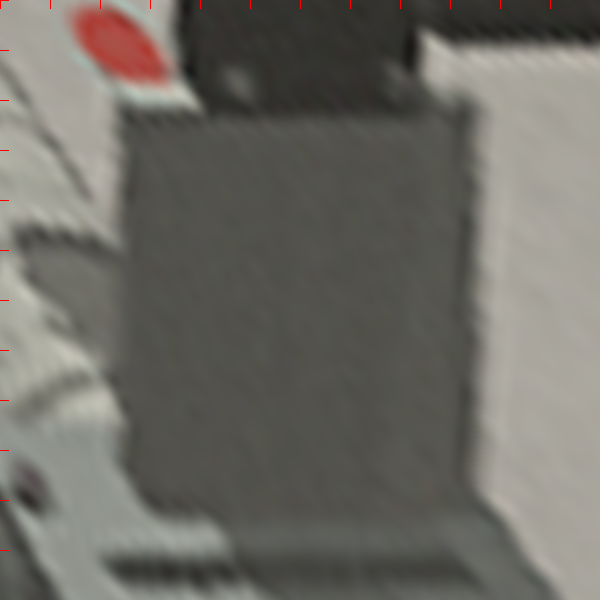

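The plate spans columns 121–474, so it's centred within 0.5 mm and nearly untilted, with its foot at row ~520 (z≈0.145). x already lines up with the slot, so next I'll feel for the slot along the duct's y.

Run:
```python
from workcell import env
from h import *
a=np.radians(-8.2);ey=np.array([-np.sin(a),np.cos(a)]);c=np.array([.5362,-.205])
for d in(0,1,-1,2,-2,.5,-.5,3,-3,1.5,-1.5,4,-4):
    q=c+ey*d/1000
    env.move_straight([*q,.2445],rate=.06)
    hit=env.move_straight([*q,.232],rate=.025,force_limit=4)
    s=env.read_state();print(d,hit,s['position'],s['force'],round(s['clock'],2))
    if not hit or s['position'][2]<.2365:break
print(s['wrist_torque'],s['opening'])
```

```text
0 False [ 0.5362 -0.2051  0.232 ] [ 0.4061  0.8731 -1.7352] 12.87
[-0.0553  0.1163 -0.0269] 0.14050277745111003
```

Run:
```python
from workcell import env
from h import *
def st(h):
    s=env.read_state();print(h,s['position'],s['force'],s['wrist_torque'],round(s['opening'],4),round(s['clock'],2))
st(env.move_straight([.5362,-.2050,.218],rate=.03,force_limit=8))
h=False
for z in(.205,.19,.17,.155,.142):
    h=env.move_straight([.5362,-.2050,z],rate=.03,force_limit=20);st(h)
    if h:break
```

```text
False [ 0.5362 -0.205   0.2179] [ 0.0319 -0.4968 -0.7281] [-0.0918  0.1485 -0.0203] 0.141 13.48
False [ 0.5359 -0.205   0.2045] [ 0.2936  0.0659 -2.9844] [-0.2715  0.1268  0.0148] 0.1412 14.07
False [ 0.5376 -0.2057  0.1922] [ 0.0308 -1.3154  5.1896] [-0.3049  0.2844 -0.0273] 0.1428 14.72
False [ 0.5372 -0.2058  0.1716] [-0.1716 -1.9242  6.1284] [-0.6686  0.2914 -0.0566] 0.1432 15.53
False [ 0.5367 -0.2054  0.1557] [ 0.9696 -3.1016  4.1958] [-1.0201  0.1687 -0.0101] 0.145 16.18
False [ 0.5362 -0.2051  0.1418] [ 0.1992 -3.756   1.9417] [-1.4298  0.1314  0.0159] 0.1401 16.77
```

Run:
```python
from workcell import env
from h import *
h=env.move_straight([.5362,-.2050,.1335],rate=.02,force_limit=14)
s=env.read_state();print(h,s['position'],s['force'],s['wrist_torque'],round(s['opening'],4),round(s['clock'],2))
f=env.grab_frame('side');cv2.imwrite('pics/z5.png',cv2.resize(f['image'][70:220,250:450],(800,600),interpolation=cv2.INTER_CUBIC))
```

```text
True [ 0.5365 -0.2058  0.1361] [-0.6843 -2.1526  3.1256] [-0.6169  0.2876 -0.0253] 0.1413 17.18
```

View pics/z5.png

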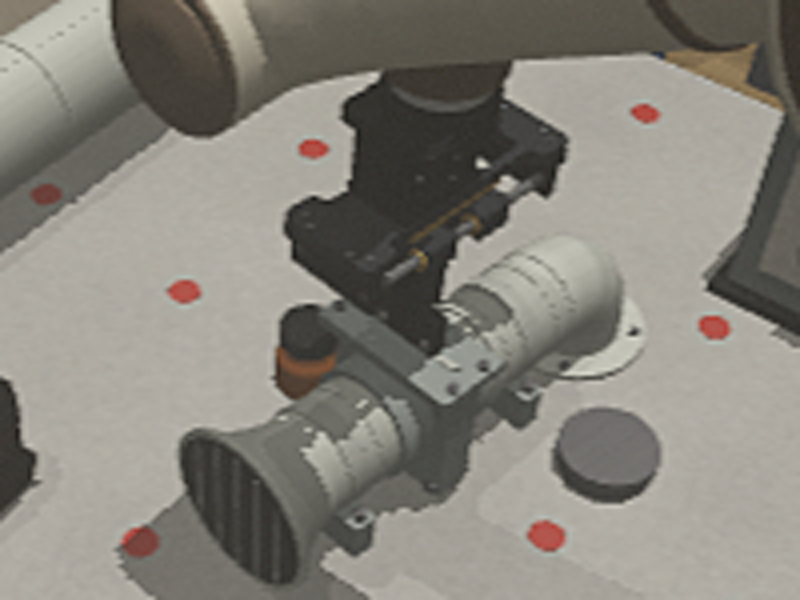

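The grip is down on the flange: contact came at TCP z 0.1361, and I expected 0.137. I'll let go, retreat and check.

Run:
```python
from workcell import env
from h import *
env.gripper_to(.5)
p=env.read_state()['position']
print(env.move_straight([p[0],p[1],.25],rate=.1,force_limit=8))
env.goto([.40,.02,.32],[180,0,-8.2]);env.dwell(.3)
f=env.grab_frame('side');A=rect(f,.536,-.205,.13,400,300,2500,-8.2)
B=face(f,[.5362,-.205,.15],-8.2,400,300,2500,.007)
C=cv2.resize(f['image'][110:210,285:418],(400,300),interpolation=cv2.INTER_CUBIC)
f=env.grab_frame('top');D=rect(f,.536,-.205,.164,400,300,2500,-8.2)
cv2.imwrite('pics/z6.png',np.vstack([np.hstack([A,B]),np.hstack([C,D])]))
print(env.read_state()['clock'],env.read_state()['force'])
```

```text
False
20.8083 [-0.3236 -0.1122 -1.0096]
```

View pics/z6.png

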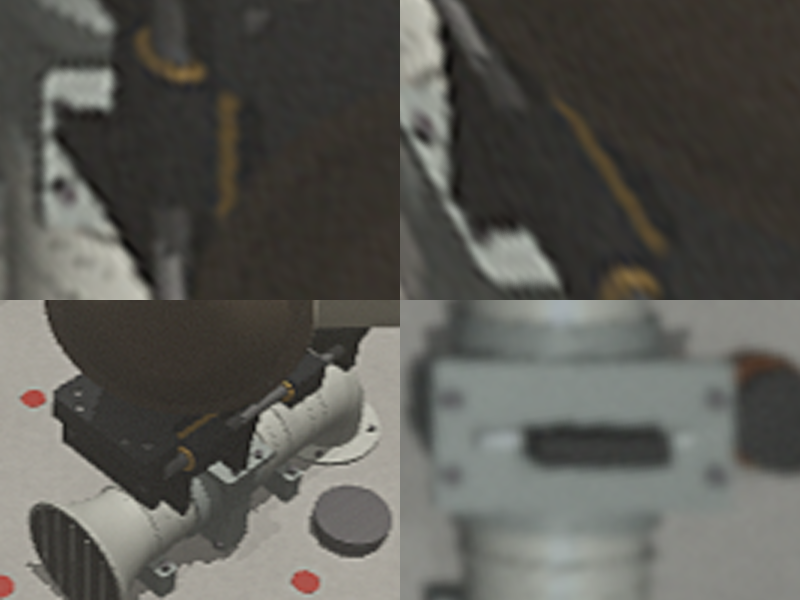

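From the top, the grip sits over the slot with the plate's top edge showing at both ends. The arm blocks the side view, so I'll move it aside for a height check.

Run:
```python
from workcell import env
from h import *
env.goto([.42,.35,.34],[180,0,-8.2]);env.dwell(.3)
f=env.grab_frame('side')
B=face(f,[.5362,-.205,.15],-8.2,400,400,2500,.007)
for k in range(0,400,50):cv2.line(B,(0,k),(8,k),(0,0,255),1)
C=cv2.resize(f['image'][110:210,300:400],(400,400),interpolation=cv2.INTER_CUBIC)
cv2.imwrite('pics/z7.png',np.hstack([B,C]));print(env.read_state()['clock'])
```

```text
22.4083
```

View pics/z7.png

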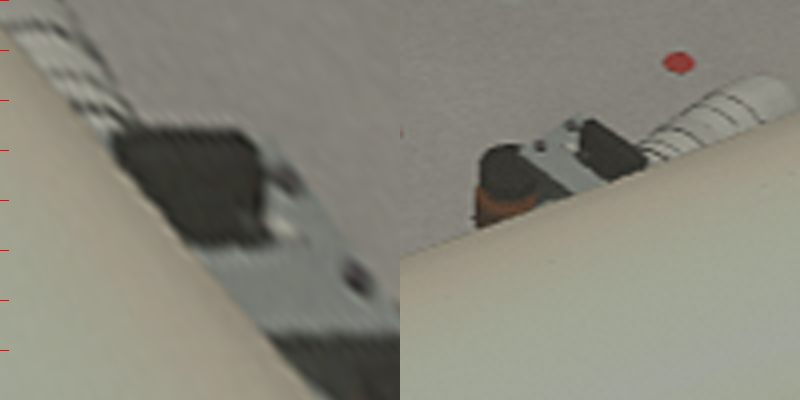

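The grip's underside is at row ~247, so z≈0.131, on the flange. I'll confirm with a gentle press on top of the grip using the shut fingertips, which should stop at z≈0.164, then hand in.

Run:
```python
from workcell import env
from h import *
env.gripper_to(0,10)
env.goto([.5362,-.205,.22],[180,0,-8.2])
env.move_straight([.5362,-.205,.172],rate=.06);env.dwell(.2)
for lim in(5,17):
    h=env.move_straight([.5362,-.205,.1595],rate=.012,force_limit=lim)
    s=env.read_state();print(h,s['position'],s['force'],s['clock'])
env.move_straight([.5362,-.205,.26],rate=.12);env.dwell(.3)
s=env.read_state();print(s['position'],s['force'],s['clock'])
```

```text
False [ 0.5363 -0.205   0.1596] [ 1.2151 -0.5721 -0.4326] 27.8083
False [ 0.5362 -0.205   0.1596] [ 0.6783 -0.7823  0.4845] 28.0583
[ 0.536  -0.205   0.2595] [-0.2296 -0.8016  0.0267] 29.35
```

Run:
```python
from workcell import env
from h import *
print(env.read_state()['opening'],env.read_state()['finger_force'])
env.gripper_to(0,10);print(env.read_state()['opening'])
h=False
env.move_straight([.5362,-.205,.165],rate=.1);env.dwell(.2)
h=env.move_straight([.5362,-.205,.150],rate=.012,force_limit=8)
s=env.read_state();print(h,s['position'],s['force'],s['clock'],s['opening'])
f=env.grab_frame('side')
cv2.imwrite('pics/z8.png',cv2.resize(f['image'][85:210,290:440],(720,600),interpolation=cv2.INTER_CUBIC))
```

```text
0.008244982899290114 0.0
0.0071503385315260575
False [ 0.5363 -0.205   0.1501] [-0.0535  0.5824  0.6612] 32.2667 0.006424586241072289
```

View pics/z8.png

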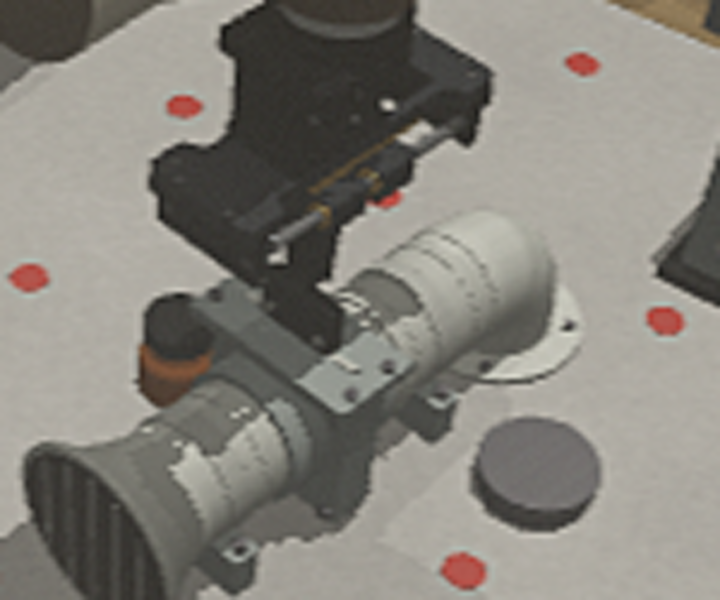

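The shut fingertips reached z=0.150 without any contact, although the grip should top out at 0.164. I'll retreat to the start pose, where both views are clear, and fit the grip box to the network mask to measure its height.

Run:
```python
from workcell import env
from h import *
from scipy.optimize import minimize
env.move_straight([.5362,-.205,.26],rate=.15)
env.set_joints([-58.235,22.042,.453,0,-68.411,-14.817])
print(env.read_state()['clock'])
a=np.radians(-8.2);Rz=np.array([[np.cos(a),-np.sin(a),0],[np.sin(a),np.cos(a),0],[0,0,1]])
B=np.array([[x,y,z] for x in(-.028,.028) for y in(-.007,.007) for z in(0,.034)])
M=[]
for c in('side','top'):
    f=env.grab_frame(c);cv2.imwrite(f'pics/{c}9.png',f['image'])
    for t in('grip','blade'):
        for r in env.search_frame(f,t)[:3]:print(c,t,np.array(r['xyz']),round(r['score'],2))
    u,v=proj(f,[.5362,-.205,.147])[0].astype(int)
    g=cv2.cvtColor(f['image'],cv2.COLOR_BGR2GRAY)[v-25:v+25,u-25:u+25]
    print(c,u,v);print(g[5:45:2,2:48:2] if c=='side' else '')
    best=[]
    G=cv2.resize(g,None,fx=8,fy=8,interpolation=cv2.INTER_LINEAR).astype(float)
    for dx in np.arange(-.006,.0061,.001):
      for dy in np.arange(-.006,.0061,.001):
        for z in np.arange(.112,.150,.002):
          q=(proj(f,B@Rz.T+[.5362+dx,-.205+dy,z])-[u-25,v-25]+.5)*8
          m=np.zeros(G.shape,np.uint8);cv2.fillConvexPoly(m,cv2.convexHull(q.astype(np.int32)),1)
          ring=cv2.dilate(m,np.ones((17,17)))-m
          best.append((G[ring>0].mean()-G[m>0].mean(),dx,dy,z))
    best.sort(reverse=True);print(c,np.array(best[:6]))
```

```text
35.125
side grip [ 0.5324 -0.2013  0.1529] 0.58
side blade [ 0.533  -0.2028  0.1488] 0.47
side 352 149
[[157 160 158 158 159 157 157 160 159 159 157 158 158 157 157 158 158 154
  153 157 159 159 154]
 [156 157 158 157 157 159 156 157 158 160 159 157 157 156 157 155 156 154
  155 154 157 156 154]
 [159 159 158 156 157 157 155 157 158 158 156 158 155 157 155 153 155 156
  156 156 153 159 159]
 [159 155 156 158 156 157 155 152 157 157 156 155 155 157 153 156 154 157
  156 156 159 159 154]
 [159 160 158 157 155 153 155 156 154 155 154 154 155 156 158 157 157 156
  157 157 158 115 158]
 [156 159 157 155 153 156 156 137 148 134 164 157 155 157 156 157 157 157
  158 145 145 156 165]
 [157 157 157 155 155 146 102  89  97  60  51 138 160 156 155 157 156 159
  122 128 161 163 164]
 [158 157 157 151 143 144 148 158  58  59  64  60  76 166 158 156 157 126
  163 171 180 127 155]
 [163 161 133  99 146 146 151 152  42  58  56  63  63  50 140 151 117 140
  131 176 178 181 171]
 [ 77 146 127  61 146 141 140 161  60  59  56  55  57  62  58  76  80 140
  180 183 147 182 161]
 [ 63 108 151 149 146 146 1
[... 768 characters left out ...]
72  98 126 147 149 128  74  63 136 151 150 147 150 128
  149 151 129  69  98]
 [128 117 161 177 176 183 156 112 145 143 123  81  67 102 153 148 121  90
  150  89  70  91  83]]
side [[76.6025  0.004  -0.005   0.124 ]
 [76.2757  0.003  -0.003   0.126 ]
 [76.2567  0.001   0.      0.13  ]
 [76.2166  0.002  -0.003   0.126 ]
 [76.2023  0.      0.002   0.132 ]
 [76.1761  0.002  -0.002   0.128 ]]
top grip [ 0.5361 -0.2034  0.16  ] 0.63
top blade [ 0.5342 -0.2046  0.1613] 0.46
top 390 187

top [[52.8062 -0.002   0.002   0.146 ]
 [52.7432 -0.001   0.001   0.142 ]
 [52.7378  0.      0.      0.136 ]
 [52.6949 -0.002   0.002   0.148 ]
 [52.6844 -0.001   0.001   0.14  ]
 [52.6796 -0.001   0.002   0.146 ]]
```

The side fit puts the grip's underside at z≈0.130, on the flange, centred on the slot. That agrees with the hard stop at 0.1361, so I'm handing in.

```bash
python3 -c "
from workcell import env
print(env.close_job())"
```

```text
the job is handed in; nothing more can be done
None
```

The middle-sized blade is in the gate and released, with its grip on the flange by camera fit and by a hard stop at the expected height, and the job is handed in; a later fingertip press meant to confirm the height met no contact, which I couldn't explain.

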